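# Shut the gas bottle's valve inside its collar and cap it

### The arm

A 6-joint arm with a two-finger parallel gripper is mounted at the origin on the work surface. World frame = base frame: x ahead of the robot, y to its left, z up, the work surface at z = 0. Lengths are in m, angles in rad, forces in N, time in s.
With the tool pointing down it reaches from about 0.375 to 0.9 m from the base axis. Payload 3.1 kg.
Tool frame: the origin (TCP) lies between the finger pads; the fingertips stand r.tip_reach ahead of it and the grasp point (between the pads) lies 6 mm ahead of it (r.tip_reach is the distance from the TCP to the fingertips, in m); z points along the fingers, y is the line along which they close (so a half turn about z gives the same grasp; the last joint's range is limited). The gripper opens to 85 mm and grips with 20 to 120 N. Pads are 22 mm wide; open, the fingers measure 114 mm over their backs; the gripper's body (76 mm by 85 mm) begins 54 mm behind the grasp point. The pads swing forward as they close: fully open they stand 13 mm farther back than shut.
Start: joints at [1.109, 0.527, 1.433, -0, 1.181, -0.178], TCP at [0.175, 0.6, 0.232] pointing down, gripper open.
Joint ranges: [-3.08, 3.08], [-0.75, 2.2], [0.22, 2.44], [-1.43, 4.57], [0, 2.65], [-2.85, 2.85]. Speed limits (rad/s): [2.79, 2.79, 3.14, 3.14, 3.14, 3.14].

### API

Orientations are given as a unit quaternion [x, y, z, w].
In Python, from cell import get_state, read_camera, calibration, order, r gives the robot as it stands.
- The arm moves only by the tool carry_out, never from a script. Its argument "plan" is a list of rows, each an object with "dp": the shift along the tool's x, y, z normalised to -1 to 1, where 1 is 500 mm, a list of three; "yaw": the turn about the tool's z normalised to -1 to 1, where 1 is 45 degrees; "grip": the opening, from -1 (shut) to 1 (fully open). A call has 1 to 5 rows; each row is the pose to reach, as a shift and turn from the pose commanded when the call began, along the tool's axes at that moment; what a row does not reach only later rows make up. A row lasts 1/8 s, in which the tool goes at most 62.5 mm and 10.7 degrees, less where a joint would pass 70% of its speed; a pose out of reach is approached as far as the arm can. A call with a number of a shift or a turn outside -1 to 1 is refused whole. A call with a gripper value outside its range is refused whole. The fingers move at their own pace and stop on an object; "grip_force" is the grip in N (left out, the last holds). Time passes only in rows, so rows that repeat a pose let the fingers close. It gives the time, the measured TCP pose, the force, the opening and the grip force at its end, in the units of the state.
- get_state(): the state, without advancing time (a new reading comes with each control period).
- read_camera(name): name is "scene" or "side" or "wrist"; returns the picture (480x640x3 uint8, red, green, blue); there is no depth.
- calibration(name): a dict with "fovy" (degrees; the focal length in pixels is half the picture's height over the tangent of half this angle, whatever the lens; pixels are square), "cx", "cy" (the principal point, pixels), "R" (3x3) and "t" (3): a world point X has camera coordinates R X + t. Camera axes: x right, y down, z forward; pixel columns grow to the right and rows downward; lengths in m; the calibration is good to about 2 mm. The wrist camera is an equidistant fisheye: a pixel r from the principal point sees the ray r / f radians off the axis. A picture is of the moment at which its call begins: read the wrist's pose just before it. calibration takes no time and is no camera call; for the wrist camera it gives the pose at the moment of the call.
- order.close_job(): hands the job in; it is judged then, once.
The state is a dict: "clock": time; "joint_positions": joint angles; "dq": joint speeds; "joint_efforts": joint torques, N m; "position": TCP position; "tcp_rot": TCP orientation; "wrist_force": force on the tool from outside, world axes, zero at the start; "ft_torque": the same for the moment, N m; "finger_gap": opening from 0.0 (shut) to 1.0 (fully open); "grip_force": force on a finger pad.
Only numpy, scipy, OpenCV 4.12 (cv2) and the standard library are available. Lean on these libraries where they do the work, as an engineer would, in place of code of your own. Each camera call takes 0.05 s, during which the arm holds its last target. There are 200 camera calls.

### The job

The blue gas bottle on the bench is going back for exchange but its valve has been left open. Reach down inside the guard collar and turn the black handwheel clockwise until the valve is shut hand-tight, stopping when it feels firm so that the soft seat is not crushed; then set the red protective cap gently over the valve, fully home on the bottle's neck, and let go. Do not knock the collar, and leave everything else on the bench where it is.

Things in the scene. Friction and masses are not known exactly. Their poses are not given: they have to be found in the camera images.
- gas_bottle: blue steel gas bottle, 204 mm in diameter, upright, too heavy to shift. Origin: centre of its underside on the bench, z up its axis, on which valve, handwheel, collar and neck are centred. Brass valve body under the handwheel: 28 mm in diameter up to 209 mm; its outlet stub points along +x, reaching 37 mm from the axis at heights 182 to 200 mm; a relief valve reaches 26 mm to -x
- neck (a point): point on the bottle's axis, 168 mm above its underside, on the upper face of the flat steel neck flange (104 mm in diameter) where the cap's lower rim comes to rest. A neck ring 84 mm in diameter and 12 mm high stands on the flange and centres the cap
- collar: guard collar, a blue steel ring fixed to the bottle round the valve: 146 mm inside and 152 mm outside diameter, its rounded rim 255 mm above the bottle's underside, a hand slot in either side. Origin as gas_bottle. Arm and fingers must not press or strike it (25 N is too much)
- handwheel: black round handwheel, 50 mm in diameter over its 12 small rounded lobes, 20 mm high, inside the collar with 48 mm of room all round. Origin: centre of its underside, 214 mm above the bottle's underside; its top (white dot near the edge) is 21 mm below the collar's rim. Clockwise from above closes; it does not rise or sink. Let go when tight, it eases back a hair but stays shut
- wheel_grip (a point): point on the handwheel's axis at mid-height (224 mm above the bottle's underside), to grip at. It turns stiffly either way, 0.15 N m, and stays put; after 0.6 to 2.4 rad from the start, differently each time (may need two grips), the cam meets the seat and torque climbs by 1 to 2 N m per rad. Shut hand-tight: 0.2 to 0.35 N m above the free-turning reading; under 0.1 it leaks, 0.45 crushes the seat
- seat: rubber seat hidden in the valve body below the handwheel. A cam on the wheel's spindle, 5.5 mm off the axis, swings against it; shut hand-tight, it presses with 12 to 85 N. It cannot be seen, and where the wheel stops differs each time and is found by feel alone
- cap: red plastic cap, an upside-down cup of 130 g, loose, upright on the bench. Origin: centre of its open lower rim. 96 mm outside, 88 mm inside diameter, 76 mm high to its top; on the top a central grip bar 16 mm thick (cap's x), 44 mm long (cap's y), rising to 108 mm. It goes over handwheel and valve, round the neck ring, down on the neck flange; its yaw does not matter
- tin_can: open steel tin, 74 mm in diameter, 108 mm high; bystander, origin at its underside
- spray_blue: blue spray can with a red top, 65 mm in diameter, 190 mm high; bystander
- spray_white: white spray can, 65 mm in diameter, 190 mm high; bystander
- hammer: hammer lying down, wooden handle, 290 mm long; bystander
- file: flat file with a wooden handle, 320 mm long, lying down; bystander
- wood_strip: wooden strip 230 x 28 x 16 mm lying on the bench; bystander
- g_clamp: grey G-clamp lying flat, about 150 mm long; bystander
Things that resemble listed ones, but are neither listed nor needed, are in the scene too. There is more than one size of the cap; the one meant has the size given above.

How it is judged:
On the way:
1. the valve is shut hand-tight (contact force between handwheel and seat between 12 and 85 N), for 0.2 s.
At the end, for the whole second after the job is handed in: the valve is still shut (cam pressed on its seat with 12 to 85 N) and the cap stands over it at rest, centred within 4 mm of the bottle's axis, its rim within 2.5 mm of the neck flange, upright within 0.05 rad (all of step 1 and horizontal distance between cap and gas_bottle below 0.004 m and z of cap in the frame of gas_bottle between 0.165 and 0.1705 m and angle between cap's own z axis and vertical below 0.05 rad and linear speed of cap below 0.01 m/s); the robot touches nothing.
It fails at once if the valve is overtightened: more than 85 N on the seat (contact force between handwheel and seat above 85 N).
It fails at once if the arm or the fingers press on the collar with more than 25 N (contact force between any of the fingers, the arm and collar above 25 N).
It fails at once if the cap is dropped: it falls faster than 0.4 m/s out of the fingers (contact force between the fingers and cap below 0.05 N and linear speed of cap above 0.4 m/s).
It fails at once if the cap strikes or is pressed on the bottle with more than 80 N (contact force between cap and gas_bottle above 80 N).
It fails at once if another thing on the bench is moved by more than 20 mm (distance of any of tin_can, spray_blue, spray_white, hammer, file, wood_strip, g_clamp from where it was at the start of the episode above 0.02 m).
It also fails if it takes over 72 s, if anything falls off the work surface, if the arm or the gripper's body presses on something with over 40 N, if the wrist force passes 120 N, or if a joint passes its speed limit or range.

## Working session

There is one attempt and no reset: what is moved stays moved. The work goes in short steps, Python scripts to look and compute and a tool call to move; the robot and the scene stay as the last step left them, time stands still between calls to the robot, and variables do not carry over. Pictures are saved under pics/ and viewed, at most 10 in all, crops included, and the job is handed in when it is done.

Besides the shell and the picture viewer there is one more tool, called as name([rows], argument=value, ...), one row to a line, values as JSON. carry_out: Moves the arm, as the interface text tells. Its arguments: {"type":"object","properties":{"plan":{"type":"array"},"grip_force":{"type":"number"}},"required":["plan"]}

```bash
mkdir -p pics; ls; python3 - <<'E'
from cell import *
import cv2,numpy as np
print(get_state()); print(r.tip_reach)
for n in ("scene","side","wrist"):
    c=calibration(n); print(n,c)
    im=read_camera(n); cv2.imwrite(f"pics/{n}0.png",im[:,:,::-1])
E
```

```text
pics
{'clock': 0.0, 'joint_positions': array([ 1.10845382e+00,  5.28456503e-01,  1.43394170e+00, -2.82466676e-06,
        1.18141016e+00, -1.78498605e-01]), 'dq': array([-0.00230482,  0.0014989 ,  0.00061561,  0.00019962,  0.00103916,
        0.00026875]), 'joint_efforts': array([-1.81131705e-03, -4.42352378e+01, -1.78024328e+01, -1.38675341e-04,
        8.48625961e-03, -7.39688886e-06]), 'position': array([0.17466629, 0.59932692, 0.23062704]), 'tcp_rot': array([ 1.41445385e-01,  9.89945441e-01, -1.05187948e-03, -3.47696690e-04]), 'wrist_force': array([ 0.4854076 , -0.29805786, -0.27230745]), 'ft_torque': array([ 0.04622594, -0.01582324,  0.00419675]), 'grip_force': 0.0, 'finger_gap': 1.0012146500069599}
0.025
scene {'fovy': 46.53671474855686, 'cx': 305.7458583704937, 'cy': 232.57587964612193, 'R': array([[-0.04830289,  0.99881897, -0.00524432],
       [ 0.83468344,  0.03748038, -0.54945316],
       [-0.54860768, -0.03091752, -0.83550806]]), 't': array([-0.01746131, -0.33597817,  1.74062424])}
side {'fovy': 44.47295003449099, 'cx': 322.39576147197414, 'cy': 246.44795408552568, 'R': array([[ 0.95404115,  0.29944551,  0.01174182],
       [ 0.18318977, -0.55174274, -0.81364701],
       [-0.23716448,  0.77840371, -0.58124063]]), 't': array([-0.48827018,  0.03326967,  1.4497473 ])}
wrist {'fovy': 65.70646984690485, 'cx': 322.8022913261565, 'cy': 244.86814119817834, 'R': array([[ 0.28012858,  0.95996125, -0.00154043],
       [ 0.92541526, -0.26962032,  0.26629211],
       [ 0.25521478, -0.07602157, -0.96389115]]), 't': array([-0.62518972, -0.03533838,  0.37891341])}
```

View pics/scene0.png

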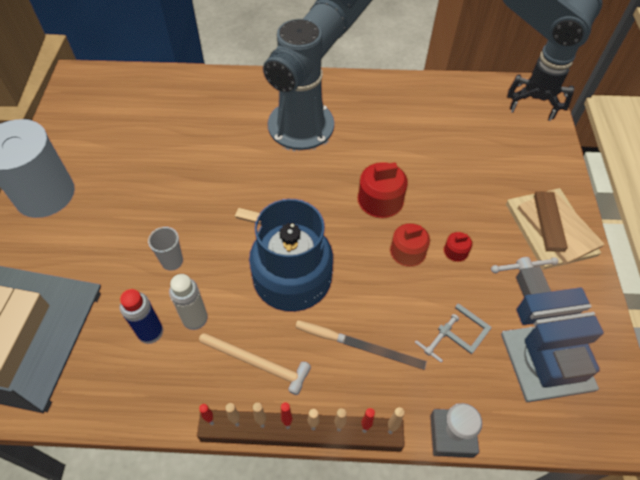

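View pics/side0.png

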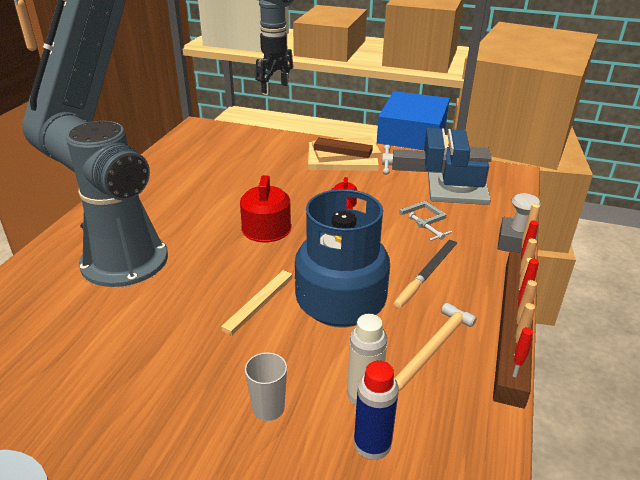

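The scene view shows the bottle at about (291,250) and three red caps: large (383,190), medium (410,245) and small (458,246). The cap I want is 96 mm across, so I'll measure all three.

```bash
cat > h.py <<'E'
from cell import *
import cv2,numpy as np
def K(c,h=480):
    f=h/2/np.tan(np.radians(c["fovy"])/2); return f
def proj(c,X):
    p=np.atleast_2d(X)@np.array(c["R"]).T+c["t"]; f=K(c)
    return np.c_[c["cx"]+f*p[:,0]/p[:,2], c["cy"]+f*p[:,1]/p[:,2]]
def back(c,uv,z):
    f=K(c); R=np.array(c["R"]); o=-R.T@c["t"]
    d=R.T@np.array([(uv[0]-c["cx"])/f,(uv[1]-c["cy"])/f,1]); return o+d*(z-o[2])/d[2]
def wproj(c,X):  # fisheye
    p=np.atleast_2d(X)@np.array(c["R"]).T+c["t"]; f=K(c)
    rr=np.hypot(p[:,0],p[:,1]); th=np.arctan2(rr,p[:,2]); s=f*th/np.maximum(rr,1e-9)
    return np.c_[c["cx"]+s*p[:,0], c["cy"]+s*p[:,1]]
def wback(c,uv,z):
    f=K(c); R=np.array(c["R"]); o=-R.T@c["t"]
    v=np.array([uv[0]-c["cx"],uv[1]-c["cy"]]); q=np.hypot(*v); th=q/f
    d=R.T@np.r_[np.sin(th)*v/max(q,1e-9),np.cos(th)]; return o+d*(z-o[2])/d[2]
def ring(x,y,z,r,n=72):
    a=np.linspace(0,2*np.pi,n); return np.c_[x+r*np.cos(a),y+r*np.sin(a),np.full(n,z)]
E
python3 - <<'E'
from h import *
c=calibration("scene")
im=cv2.imread("pics/scene0.png")
cr=im[150:320,230:490]; cv2.imwrite("pics/crop1.png",cv2.resize(cr,None,fx=3,fy=3,interpolation=cv2.INTER_CUBIC))
b,g,rd=[im[:,:,i].astype(int) for i in range(3)]
m=((rd>90)&(g<50)&(b<60)).astype(np.uint8)
n,l,s,ce=cv2.connectedComponentsWithStats(m)
for i in range(1,n):
    if s[i,4]>150:
        x,y,w,h,A=s[i]; p=back(c,(x+w/2,y+h*.5),0.05)
        dep=(np.array(c["R"])@p+c["t"])[2]; print(s[i],p.round(3),"width",w*dep/K(c))
E
```

```text
[ 358  164   49   53 1800] [0.286 0.243 0.05 ] width 0.13471816807802053
[404 225  20  15 191] [0.421 0.321 0.05 ] width 0.05224941726364752
[445 233  27  28 563] [0.46  0.433 0.05 ] width 0.069319068559591
```

View pics/crop1.png

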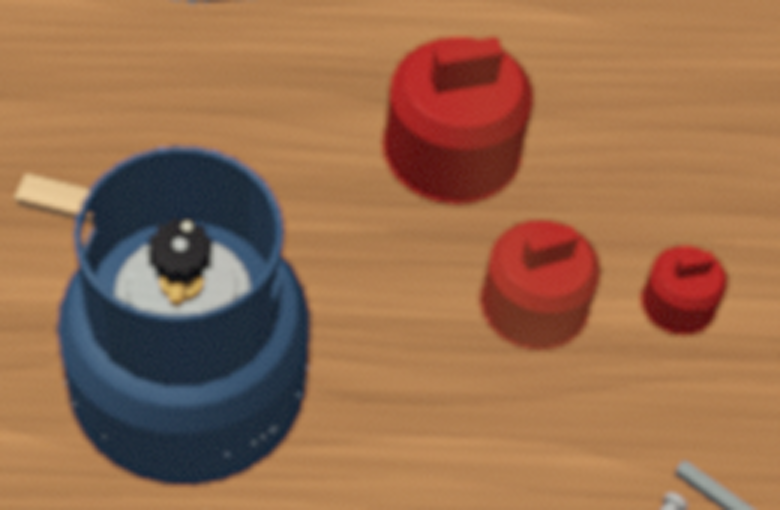

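The medium cap, about 100 mm wide at (410,245), is the right one; the others measure about 135 mm and 69 mm. Next I'll fit its pose and the bottle's.

```bash
python3 - <<'E'
from h import *
from scipy.optimize import least_squares,minimize
cs,cd=calibration("scene"),calibration("side")
def ext(P): return np.r_[P[:,0].min(),P[:,0].max(),P[:,1].min(),P[:,1].max()]
obs=np.array([255.3,324.7,199,256.]); obd=np.array([306.,383,191.5,234])
for w in ((1,0),(0,1),(1,1)):
    f=lambda p:np.r_[w[0]*(ext(proj(cs,ring(*p,.255,.076)))-obs),w[1]*(ext(proj(cd,ring(*p,.255,.076)))-obd)]
    s=least_squares(f,[.45,0]); print(w,s.x.round(4),s.fun.round(1))
im=cv2.imread("pics/scene0.png"); hsv=cv2.cvtColor(im,cv2.COLOR_BGR2HSV)
H,S=hsv[:,:,0],hsv[:,:,1]
m=(((H<5)|(H>172))&(S>130)).astype(np.uint8); roi=np.zeros_like(m); roi[215:275,385:435]=1; m&=roi
ys,xs=np.nonzero(m); print("mask",xs.min(),xs.max()+1,ys.min(),ys.max()+1,m.sum())
def hull(P):
    return cv2.convexHull(P.astype(np.float32))
def cap(x,y,a,up=8):
    z=np.zeros((60*up,50*up),np.uint8)
    def dr(P): cv2.fillConvexPoly(z,(((hull(proj(cs,P))-[385,215])+.5)*up).round().astype(np.int32),1)
    dr(np.r_[ring(x,y,0,.048),ring(x,y,.068,.048),ring(x,y,.076,.044)])
    cx,sx=np.cos(a),np.sin(a)
    B=np.array([[x+cx*u-sx*v,y+sx*u+cx*v,h] for u in(-.008,.008) for v in(-.022,.022) for h in(.076,.108)]); dr(B)
    return cv2.resize(z.astype(np.float32),(50,60),interpolation=cv2.INTER_AREA)
mr=m[215:275,385:435].astype(float)
best=min((minimize(lambda p:np.abs(cap(p[0],p[1],a)-mr).sum(),[.42,.32],method="Nelder-Mead",options=dict(initial_simplex=[[.42,.32],[.43,.32],[.42,.33]])) for a in np.linspace(-1.5,1.5,13)),key=lambda s:s.fun)
print(best.x,best.fun)
p=best.x
# bar direction from crop top edge ends
for q in ((525,247),(577,235)):
    print(back(cs,(q[0]/3+230,q[1]/3+150),.108))
E
```

```text
(1, 0) [0.554  0.0111] [ 0.  -0.  -0.3  0.3  0.   0.  -0.  -0. ]
(0, 1) [ 0.5565 -0.0062] [-0.  -0.   0.   0.   0.2 -0.2  0.9 -0.7]
(1, 1) [0.554  0.0065] [-2.1 -2.1 -0.3  0.2  1.   0.  -2.2 -4.5]
mask 385 429 215 256 834
[0.40633956 0.31905872] 539.90625
[0.45997687 0.28762634 0.108     ]
[0.44602337 0.33146225 0.108     ]
```

```bash
cat >> h.py <<'E'
from scipy.spatial.transform import Rotation as Ro
def go(x,y,z,yaw=None):
    "print dp (normalised, tool axes) to bring TCP to x,y,z; yaw = desired world angle of tool y axis (mod pi)"
    s=get_state(); R=Ro.from_quat(s["tcp_rot"]).as_matrix(); d=R.T@(np.array([x,y,z])-s["position"])
    print("dp",(d/.5).round(4), "m",d.round(4))
    if yaw is not None:
        a=np.arctan2(R[1,1],R[0,1]); t=-(yaw-a); t=(t+np.pi/2)%np.pi-np.pi/2   # tool z down: +turn about tool z lowers world yaw
        print("yaw",round(t/(np.pi/4),4),"rad",t, "j6",s["joint_positions"][5])
def st():
    s=get_state(); R=Ro.from_quat(s["tcp_rot"]).as_matrix()
    print("t",round(s["clock"],2),"p",s["position"].round(4),"yaw",np.arctan2(R[1,1],R[0,1]).round(4),"tilt",R[:,2].round(4),"F",s["wrist_force"].round(2),"T",s["ft_torque"].round(3),"gap",s["finger_gap"].round(3),"gf",round(float(s["grip_force"]),1),"q",s["joint_positions"].round(3))
E
python3 - <<'E'
from h import *
go(.45,.2,.47); st()
E
```

```text
dp [-0.7521 -0.6137 -0.4775] m [-0.3761 -0.3068 -0.2388]Traceback (most recent call last):
  File "<stdin>", line 2, in <module>
  File "h.py", line 31, in st
    print("t",round(s["clock"],2),"p",s["position"].round(4),"yaw",np.arctan2(R[1,1],R[0,1]).round(4),"tilt",R[:,2].round(4),"F",s["wrist_force"].round(2),"T",s["ft_torque"].round(3),"gap",s["finger_gap"].round(3),"gf",round(float(s["grip_force"]),1),"q",s["joint_positions"].round(3))
                                                                                                                                                                                             ^^^^^^^^^^^^^^^^^^^^^
AttributeError: 'float' object has no attribute 'round'
```

```bash
sed -i 's/s\["finger_gap"\].round(3)/round(float(s["finger_gap"]),3)/' h.py
```

carry_out([
  {"dp":[-0.05,-0.05,-0.12],"yaw":0,"grip":1},
  {"dp":[-0.1,-0.08,-0.22],"yaw":0,"grip":1},
  {"dp":[-0.17,-0.14,-0.3],"yaw":0,"grip":1},
  {"dp":[-0.25,-0.2,-0.37],"yaw":0,"grip":1},
  {"dp":[-0.33,-0.27,-0.43],"yaw":0,"grip":1},
])

```text
clock: 0.78
position: [0.2963, 0.423, 0.4479]
tcp_rot: [0.141, 0.99, 0.0, 0.0]
wrist_force: [0.9, 0.7, -1.0]
finger_gap: 1.001
grip_force: 0.0
```

carry_out([
  {"dp":[-0.09,-0.07,-0.02],"yaw":0,"grip":1},
  {"dp":[-0.18,-0.14,-0.05],"yaw":0,"grip":1},
  {"dp":[-0.27,-0.21,-0.05],"yaw":0,"grip":1},
  {"dp":[-0.36,-0.28,-0.05],"yaw":0,"grip":1},
  {"dp":[-0.42,-0.34,-0.05],"yaw":0,"grip":1},
])

```text
clock: 1.4
position: [0.4506, 0.2001, 0.4712]
tcp_rot: [0.142, 0.99, -0.0, -0.0]
wrist_force: [-0.2, 0.1, -0.6]
finger_gap: 1.0
grip_force: 0.0
```

```bash
python3 - <<'E'
from h import *
st()
im=read_camera("wrist"); cv2.imwrite("pics/w1.png",im[:,:,::-1]); np.save("w1c.npy",calibration("wrist"),allow_pickle=True); st()
E
```

```text
t 1.4 p [0.4506 0.2001 0.4712] yaw 1.2855 tilt [-4.e-04 -3.e-04 -1.e+00] F [-0.19  0.14 -0.6 ] T [-0.015  0.022  0.017] gap 1.0 gf 0.0 q [ 0.191  0.141  1.366 -0.     1.635 -1.094]
t 1.45 p [0.4529 0.1963 0.4709] yaw 1.2813 tilt [ 0.0012 -0.0049 -1.    ] F [ 2.1  -1.46 -0.6 ] T [-0.029 -0.08  -0.022] gap 0.997 gf 0.0 q [ 0.185  0.142  1.365 -0.005  1.634 -1.096]
```

View pics/w1.png

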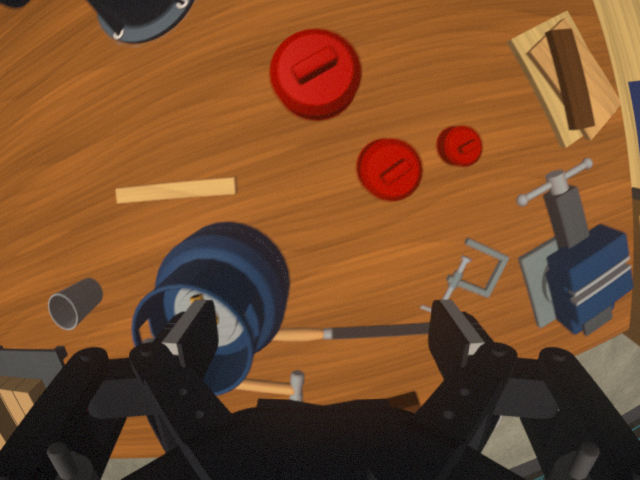

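The cap is clear in the wrist view at (390,169) but a finger hides the bottle's valve at about (205,320). I'll move out past the bottle for a look from above.

```bash
python3 - <<'E'
from h import *
go(.65,.05,.47); st()
E
```

```text
dp [-0.4614 -0.168   0.0038] m [-0.2307 -0.084   0.0019]
t 1.45 p [0.4529 0.1963 0.4709] yaw 1.2813 tilt [ 0.0012 -0.0049 -1.    ] F [ 2.1  -1.46 -0.6 ] T [-0.029 -0.08  -0.022] gap 0.997 gf 0.0 q [ 0.185  0.142  1.365 -0.005  1.634 -1.096]
```

carry_out([
  {"dp":[-0.11,-0.04,0],"yaw":0,"grip":1},
  {"dp":[-0.22,-0.08,0],"yaw":0,"grip":1},
  {"dp":[-0.33,-0.12,0],"yaw":0,"grip":1},
  {"dp":[-0.4,-0.15,0],"yaw":0,"grip":1},
  {"dp":[-0.46,-0.17,0],"yaw":0,"grip":1},
])

```text
clock: 2.08
position: [0.6476, 0.055, 0.4706]
tcp_rot: [0.142, 0.99, -0.0, -0.001]
wrist_force: [-0.5, 0.6, 0.4]
finger_gap: 1.0
grip_force: 0.0
```

carry_out([
  {"dp":[0,0,0],"yaw":0,"grip":1},
  {"dp":[0,0,0],"yaw":0,"grip":1},
  {"dp":[0,0,0],"yaw":0,"grip":1},
])

```text
clock: 2.45
position: [0.6457, 0.0572, 0.4721]
tcp_rot: [0.141, 0.99, 0.0, 0.0]
wrist_force: [0.1, 0.2, 0.6]
finger_gap: 1.003
grip_force: 0.0
```

```bash
python3 - <<'E'
from h import *
st(); np.save("w2c.npy",calibration("wrist"),allow_pickle=True)
im=read_camera("wrist"); cv2.imwrite("pics/w2.png",im[:,:,::-1]); st()
E
```

```text
t 2.45 p [0.6457 0.0572 0.4721] yaw 1.2882 tilt [ 1.e-04  2.e-04 -1.e+00] F [0.06 0.16 0.64] T [-0.03  -0.039 -0.016] gap 1.003 gf 0.0 q [-0.084  0.408  0.991  0.     1.742 -1.372]
t 2.5 p [0.6457 0.0572 0.4723] yaw 1.2882 tilt [ 5.e-04  1.e-04 -1.e+00] F [-0.85  0.38 -0.63] T [-0.014 -0.019 -0.   ] gap 0.996 gf 0.0 q [-0.084  0.408  0.991  0.     1.742 -1.372]
```

View pics/w2.png

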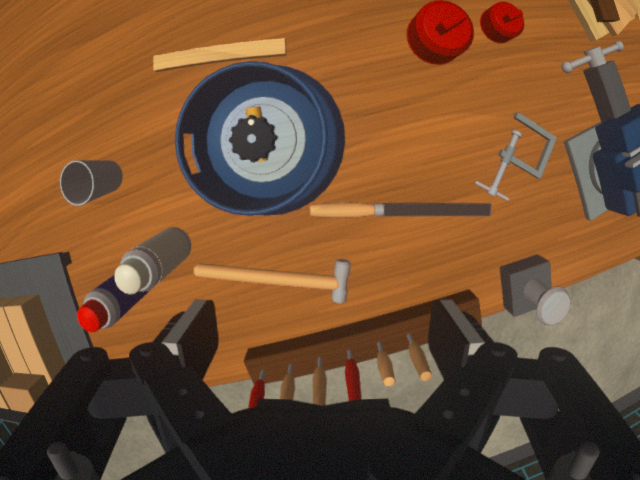

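The view shows the handwheel at about (252,139) and the collar rim spanning (176..327, 63..214). The cap is at (440,31). I'll fit both poses.

```bash
python3 - <<'E'
from h import *
from scipy.optimize import least_squares
c=np.load("w2c.npy",allow_pickle=True).item(); im=cv2.imread("pics/w2.png")
g=im.max(axis=2); roi=np.zeros(g.shape,np.uint8); cv2.circle(roi,(252,139),36,1,-1)
m=((g<60)&(roi>0)).astype(np.uint8); m=cv2.morphologyEx(m,cv2.MORPH_CLOSE,np.ones((7,7)))
n,l,s,ce=cv2.connectedComponentsWithStats(m); i=1+s[1:,4].argmax(); print("wheel",s[i],ce[i], wback(c,ce[i],.230).round(4), wback(c,(252,139),.234).round(4))
def ext(P): return np.r_[P[:,0].min(),P[:,0].max(),P[:,1].min(),P[:,1].max()]
sol=least_squares(lambda p:ext(wproj(c,ring(*p,.234,.025)))-np.array([s[i][0],s[i][0]+s[i][2],s[i][1],s[i][1]+s[i][3]]),[.55,0]); print("wheelfit",sol.x,sol.fun)
sol=least_squares(lambda p:ext(wproj(c,ring(*p,.253,.076)))-np.array([175.5,327,62,215]),[.55,0]); print("rim",sol.x,sol.fun); 
out=im.copy()
for z,r in((.255,.0745),(.234,.025),(.168,.052),(.18,.042)):
    cv2.polylines(out,[wproj(c,ring(*sol.x,z,r)).round().astype(int)],True,(0,255,0),1)
# cap
hsv=cv2.cvtColor(im,cv2.COLOR_BGR2HSV); mm=(((hsv[:,:,0]<5)|(hsv[:,:,0]>172))&(hsv[:,:,1]>130)).astype(np.uint8)
n,l,s,ce=cv2.connectedComponentsWithStats(mm[:80,395:478].copy()); i=1+s[1:,4].argmax(); b=s[i][:4]+[395,0,0,0]; ob=np.array([b[0],b[0]+b[2],b[1],b[1]+b[3]]); print(ob)
f=lambda p:ext(wproj(c,np.r_[ring(*p,0,.048),ring(*p,.070,.048)]))-ob
sc=least_squares(f,[.44,.31]); print("cap",sc.x,sc.fun)
for z,r in((0,.048),(.07,.048)): cv2.polylines(out,[wproj(c,ring(*sc.x,z,r)).round().astype(int)],True,(0,255,0),1)
A=cv2.resize(out[50:225,165:345],None,fx=3,fy=3,interpolation=cv2.INTER_CUBIC)
B=cv2.resize(im[0:75,400:480],None,fx=3,fy=3,interpolation=cv2.INTER_CUBIC)
o=np.zeros((525,800,3),np.uint8); o[:,:540]=A; o[:225,550:790]=B; cv2.imwrite("pics/fit.png",o)
E
```

```text
wheel [ 231  116   46   45 1097] [256.20966272 140.87602552] [0.5581 0.0124 0.23  ] [0.5551 0.0095 0.234 ]
wheelfit [0.55517221 0.01131034] [-0.89291307  0.82894797 -1.56529873  1.56869171]
rim [0.55464316 0.00959976] [ 0.69155013 -0.56330838  0.56147519 -0.57515801]
[407 473   0  60]
cap [0.44704716 0.3101509 ] [-1.43457997  1.57212776 -3.03826021  3.00581737]
```

View pics/fit.png

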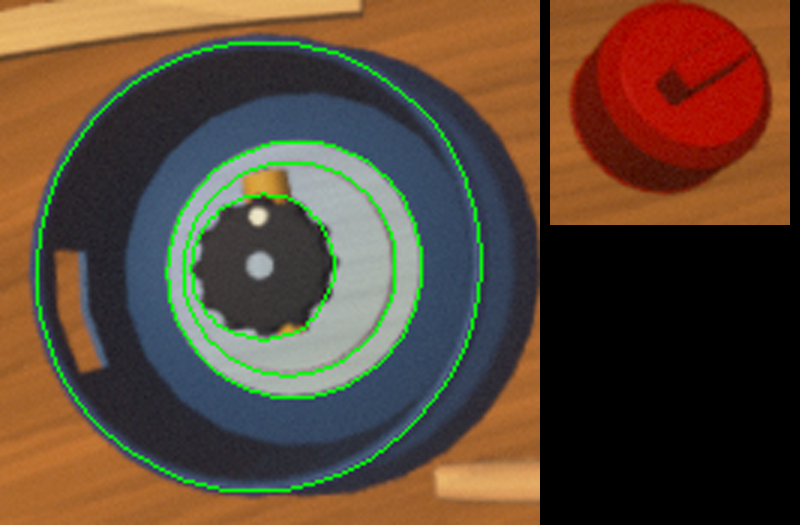

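The fit is tight: bottle axis at (0.5546, 0.0096). I'll move above the wheel.

```bash
python3 - <<'E'
from h import *
go(.5548,.0098,.36); st()
E
```

```text
dp [ 0.1483 -0.1418  0.2244] m [ 0.0742 -0.0709  0.1122]
t 2.5 p [0.6457 0.0572 0.4723] yaw 1.2882 tilt [ 5.e-04  1.e-04 -1.e+00] F [-0.85  0.38 -0.63] T [-0.014 -0.019 -0.   ] gap 0.996 gf 0.0 q [-0.084  0.408  0.991  0.     1.742 -1.372]
```

carry_out([
  {"dp":[0.075,-0.07,0.05],"yaw":0,"grip":1},
  {"dp":[0.148,-0.142,0.1],"yaw":0,"grip":1},
  {"dp":[0.148,-0.142,0.2],"yaw":0,"grip":1},
  {"dp":[0.148,-0.142,0.224],"yaw":0,"grip":1},
  {"dp":[0.148,-0.142,0.224],"yaw":0,"grip":1},
])

```text
clock: 3.12
position: [0.556, 0.0092, 0.3599]
tcp_rot: [0.141, 0.99, 0.0, -0.0]
wrist_force: [0.2, -0.0, 1.3]
finger_gap: 0.999
grip_force: 0.0
```

carry_out([
  {"dp":[0,0,0],"yaw":0,"grip":1},
  {"dp":[0,0,0],"yaw":0,"grip":1},
])

```text
clock: 3.38
position: [0.5568, 0.0088, 0.3611]
tcp_rot: [0.141, 0.99, -0.0, 0.002]
wrist_force: [0.3, -1.5, -0.1]
finger_gap: 0.997
grip_force: 0.0
```

```bash
python3 - <<'E'
from h import *
go(.5548,.0098,.230); st(); c=calibration("wrist")
im=read_camera("wrist")
p=wproj(c,ring(.5548,.0098,.255,.0745)); q=wproj(c,ring(.5548,.0098,.234,.025)); print(wproj(c,[[.5548,.0098,.234]]),p.min(0),p.max(0))
out=im[:,:,::-1].copy()
for P in(p,q): cv2.polylines(out,[P.round().astype(int)],True,(0,255,0),1)
cv2.imwrite("pics/w3.png",out)
E
```

```text
dp [0.0052 0.0007 0.2622] m [0.0026 0.0003 0.1311]
t 3.38 p [0.5568 0.0088 0.3611] yaw 1.2875 tilt [ 3.1e-03 -6.0e-04 -1.0e+00] F [ 0.26 -1.48 -0.14] T [ 0.018 -0.003 -0.018] gap 0.997 gf 0.0 q [-0.185  0.306  1.431  0.     1.402 -1.472]
[[321.5739481  231.12040268]] [216.52805732 129.10846139] [426.59336958 333.16484435]
```

View pics/w3.png

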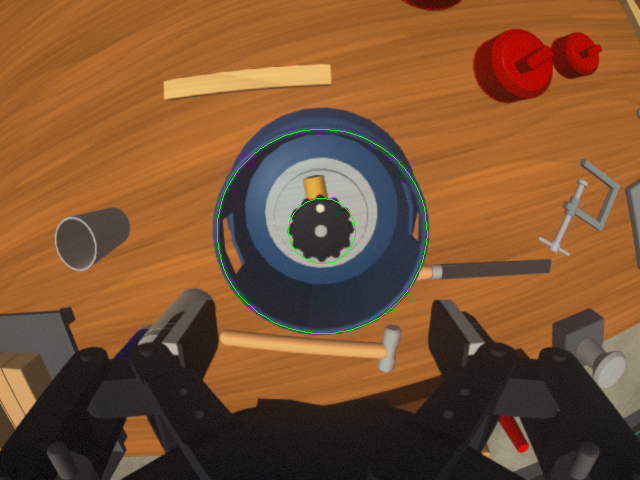

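The overlay matches the wheel (321,231) and the collar exactly. Descending.

carry_out([
  {"dp":[0.005,0,0.08],"yaw":0,"grip":1},
  {"dp":[0.005,0,0.16],"yaw":0,"grip":1},
  {"dp":[0.005,0,0.22],"yaw":0,"grip":1},
  {"dp":[0.005,0,0.26],"yaw":0,"grip":1},
  {"dp":[0.005,0,0.26],"yaw":0,"grip":1},
])

```text
clock: 4.05
position: [0.5526, 0.0096, 0.2285]
tcp_rot: [0.141, 0.99, 0.0, -0.002]
wrist_force: [-0.5, 0.9, 0.4]
finger_gap: 1.001
grip_force: 0.0
```

```bash
python3 - <<'E'
from h import *
go(.5548,.0098,.230); st()
E
```

```text
dp [-0.004   0.0016 -0.0029] m [-0.002   0.0008 -0.0015]
t 4.05 p [0.5526 0.0096 0.2285] yaw 1.287 tilt [-3.e-03  5.e-04 -1.e+00] F [-0.45  0.88  0.41] T [ 0.02   0.019 -0.022] gap 1.001 gf 0.0 q [-0.185  0.435  1.617 -0.     1.093 -1.472]
```

carry_out([
  {"dp":[-0.003,0.001,-0.002],"yaw":0,"grip":0.5},
  {"dp":[-0.003,0.001,-0.002],"yaw":0,"grip":0},
  {"dp":[-0.003,0.001,-0.002],"yaw":0,"grip":-1},
  {"dp":[-0.003,0.001,-0.002],"yaw":0,"grip":-1},
  {"dp":[-0.003,0.001,-0.002],"yaw":0,"grip":-1},
], grip_force=50)

```text
clock: 4.68
position: [0.5576, 0.0088, 0.2343]
tcp_rot: [0.141, 0.99, -0.0, 0.004]
wrist_force: [-0.2, -0.5, 11.3]
finger_gap: 0.004
grip_force: 5.5
```

```bash
python3 - <<'E'
from h import *
go(.5548,.0098,.230); st()
E
```

```text
dp [0.006  0.0003 0.0086] m [0.003  0.0002 0.0043]
t 4.67 p [0.5576 0.0088 0.2343] yaw 1.2871 tilt [ 0.0084 -0.0019 -1.    ] F [-0.15 -0.52 11.29] T [-0.077  0.045 -0.039] gap 0.004 gf 5.5 q [-0.184  0.43   1.606 -0.     1.096 -1.471]
```

```bash
python3 - <<'E'
from h import *
im=read_camera("wrist")
a=cv2.resize(im[150:400,190:460],None,fx=1.9,fy=1.9)
s=read_camera("side"); b=cv2.resize(s[130:330,260:430],(int(170*1.6*1.0),320))
o=np.zeros((480,800,3),np.uint8); o[:475,:513]=a; o[:320,520:792]=b; cv2.imwrite("pics/w4.png",o[:,:,::-1]); st()
E
```

```text
t 4.78 p [0.5576 0.0088 0.2343] yaw 1.2871 tilt [ 0.0084 -0.0019 -1.    ] F [ 0.17 -0.51 10.54] T [-0.066  0.067 -0.07 ] gap -0.002 gf 5.5 q [-0.184  0.43   1.606 -0.     1.096 -1.471]
```

View pics/w4.png

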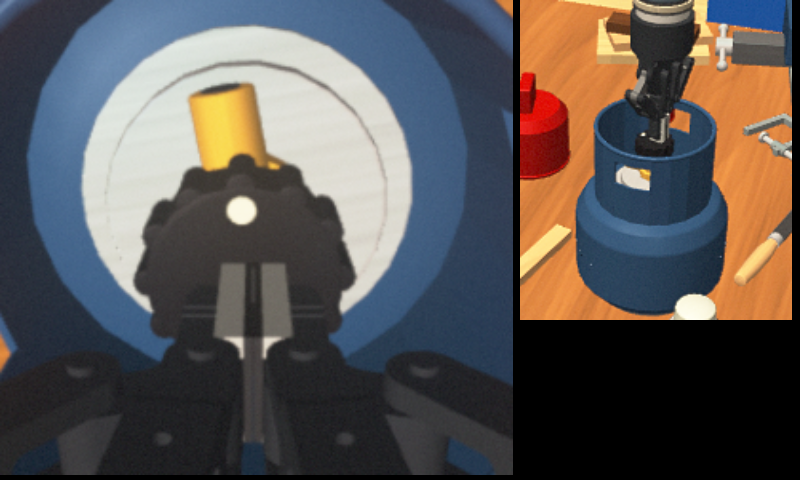

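```bash
python3 - <<'E'
from h import *
c=calibration("wrist"); s=get_state(); R=Ro.from_quat(s["tcp_rot"]).as_matrix()
for d in(-.02,-.01,0,.006,.0125,.025): print(d,wproj(c,s["position"]+R[:,2]*d))
print(wproj(c,[[.5548,.0098,.234]]),wproj(c,ring(.5548,.0098,.234,.025)).min(0),wproj(c,ring(.5548,.0098,.234,.025)).max(0))
c=np.load("w2c.npy",allow_pickle=True).item()
p=np.array([.6457,.0572,.4722]);R=Ro.from_quat([.1412,.99,0,0]).as_matrix()
for d in(-.02,-.01,0,.0125,.025): print(d,wproj(c,p+R[:,2]*d+R[:,1]*.0425),wproj(c,p+R[:,2]*d+R[:,1]*.0425+R[:,0]*.011))
E
```

```text
-0.02 [[319.58492678 329.18644304]]
-0.01 [[319.77284796 317.27268433]]
0 [[319.94055166 306.70929447]]
0.006 [[320.03267626 300.933512  ]]
0.0125 [[320.12605077 295.09860763]]
0.025 [[320.28896029 284.96422897]]
[[320.31785816 300.06559445]] [261.29607793 242.77082733] [379.45448965 350.36210002]
-0.02 [[430.48678083 327.05729595]] [[433.69575466 301.03677595]]
-0.01 [[424.14643821 315.68590218]] [[426.86042276 290.86459816]]
0 [[418.44334071 305.53420076]] [[420.75767871 281.84861717]]
0.0125 [[412.0876318  294.30440694]] [[414.00483138 271.94321193]]
0.025 [[406.46656529 284.44440015]] [[408.07262499 263.30194622]]
```

The fingers shut on top of the wheel, with tips at about TCP level: the picture puts them some 25 mm shorter than `r.tip_reach` suggests. I'll raise, open and go about 25 mm lower.

carry_out([
  {"dp":[0,0,-0.05],"yaw":0,"grip":-1},
  {"dp":[0,0,-0.08],"yaw":0,"grip":1},
  {"dp":[0,0,-0.08],"yaw":0,"grip":1},
  {"dp":[0,0,-0.08],"yaw":0,"grip":1},
  {"dp":[0,0,-0.08],"yaw":0,"grip":1},
])

```text
clock: 5.4
position: [0.5542, 0.0096, 0.2696]
tcp_rot: [0.141, 0.99, 0.0, -0.001]
wrist_force: [0.1, -0.4, -0.1]
finger_gap: 0.842
grip_force: 0.0
```

carry_out([
  {"dp":[0,0,0],"yaw":0,"grip":1},
  {"dp":[0,0,0],"yaw":0,"grip":1},
])

```text
clock: 5.65
position: [0.5547, 0.0095, 0.2702]
tcp_rot: [0.141, 0.99, -0.0, -0.0]
wrist_force: [-0.8, -0.0, -0.6]
finger_gap: 0.998
grip_force: 0.0
```

```bash
python3 - <<'E'
from h import *
go(.5548,.0098,.2055); st(); c=calibration("wrist")
im=read_camera("wrist"); p=wproj(c,ring(.5548,.0098,.234,.025))
print("pred",p.min(0),p.max(0)); g=im.max(axis=2)
out=im[:,:,::-1].copy(); cv2.polylines(out,[p.round().astype(int)],True,(0,255,0),1)
for z,r in((.255,.0745),(.168,.052)): cv2.polylines(out,[wproj(c,ring(.5548,.0098,z,r)).round().astype(int)],True,(0,255,0),1)
cv2.imwrite("pics/w5.png",out); st()
E
```

```text
dp [-1.000e-04  6.000e-04  1.294e-01] m [-0.0001  0.0003  0.0647]
t 5.65 p [0.5547 0.0095 0.2702] yaw 1.287 tilt [-8.e-04  1.e-04 -1.e+00] F [-0.78 -0.   -0.6 ] T [ 0.007 -0.008 -0.025] gap 0.998 gf 0.0 q [-0.184  0.389  1.564 -0.     1.19  -1.471]
pred [272.66386867 229.59423456] [369.48958049 320.42594709]
t 5.7 p [0.5547 0.0095 0.2703] yaw 1.287 tilt [-6.e-04  1.e-04 -1.e+00] F [-0.65  0.58  0.54] T [ 0.069 -0.013 -0.012] gap 1.001 gf 0.0 q [-0.184  0.388  1.564  0.     1.19  -1.471]
```

View pics/w5.png

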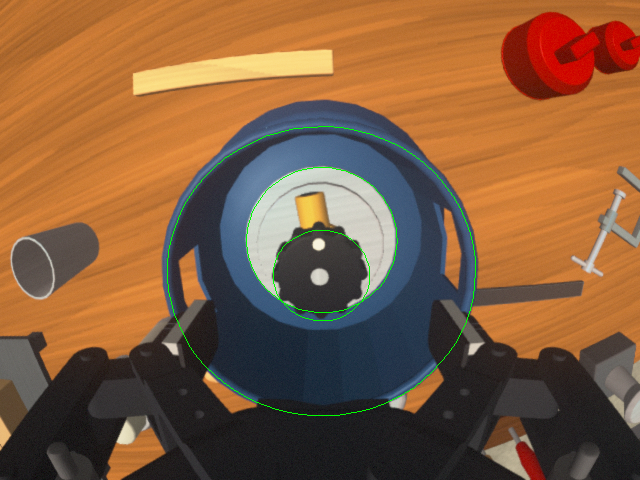

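The wheel (320,276) sits centred between the open fingers. Descending to TCP z 0.2055.

carry_out([
  {"dp":[0,0,0.04],"yaw":0,"grip":1},
  {"dp":[0,0,0.08],"yaw":0,"grip":1},
  {"dp":[0,0,0.11],"yaw":0,"grip":1},
  {"dp":[0,0,0.13],"yaw":0,"grip":1},
  {"dp":[0,0,0.13],"yaw":0,"grip":1},
])

```text
clock: 6.32
position: [0.5545, 0.0096, 0.2049]
tcp_rot: [0.141, 0.99, 0.0, -0.001]
wrist_force: [-0.4, -0.2, 0.9]
finger_gap: 1.0
grip_force: 0.0
```

carry_out([
  {"dp":[0,0,0],"yaw":0,"grip":0.5},
  {"dp":[0,0,0],"yaw":0,"grip":0},
  {"dp":[0,0,0],"yaw":0,"grip":-0.4},
  {"dp":[0,0,0],"yaw":0,"grip":-1},
  {"dp":[0,0,0],"yaw":0,"grip":-1},
], grip_force=50)

```text
clock: 6.95
position: [0.5548, 0.0076, 0.2071]
tcp_rot: [0.141, 0.99, -0.002, 0.001]
wrist_force: [-1.9, -5.2, 5.7]
finger_gap: 0.561
grip_force: 50.5
```

```bash
python3 - <<'E'
from h import *
go(.5548,.0098,.2055); st()
E
```

```text
dp [0.0013 0.0043 0.0032] m [0.0006 0.0021 0.0016]
t 6.95 p [0.5548 0.0076 0.2071] yaw 1.288 tilt [ 6.0e-04 -4.2e-03 -1.0e+00] F [-1.94 -5.16  5.68] T [-1.028  0.474 -0.04 ] gap 0.561 gf 50.5 q [-0.186  0.464  1.637 -0.005  1.039 -1.471]
```

Gripped at about 48 mm with 50 N. I'll re-centre slightly and start turning clockwise, which is positive yaw about the downward tool z.

carry_out([
  {"dp":[0,-0.003,0],"yaw":0.08,"grip":-1},
  {"dp":[0,-0.003,0],"yaw":0.16,"grip":-1},
  {"dp":[0,-0.003,0],"yaw":0.24,"grip":-1},
  {"dp":[0,-0.003,0],"yaw":0.32,"grip":-1},
  {"dp":[0,-0.003,0],"yaw":0.32,"grip":-1},
])

```text
clock: 7.58
position: [0.5545, 0.007, 0.2072]
tcp_rot: [0.264, 0.964, -0.001, 0.001]
wrist_force: [-2.2, -2.3, 6.4]
finger_gap: 0.562
grip_force: 50.7
```

```bash
python3 - <<'E'
from h import *
st()
E
```

```text
t 7.58 p [0.5545 0.007  0.2072] yaw 1.0357 tilt [ 0.001  -0.0025 -1.    ] F [-2.22 -2.34  6.37] T [-0.671  0.504 -0.16 ] gap 0.562 gf 50.7 q [-0.188  0.464  1.638 -0.003  1.039 -1.222]
```

carry_out([
  {"dp":[0,0,0],"yaw":0.08,"grip":-1},
  {"dp":[0,0,0],"yaw":0.16,"grip":-1},
])

```text
clock: 7.82
position: [0.5544, 0.0068, 0.2072]
tcp_rot: [0.325, 0.946, -0.001, 0.001]
wrist_force: [-2.1, -2.0, 4.7]
finger_gap: 0.559
grip_force: 50.6
```

```bash
python3 - <<'E'
from h import *
st(); print(get_state()["dq"].round(3))
E
```

```text
t 7.83 p [0.5544 0.0068 0.2072] yaw 0.9097 tilt [ 6.0e-04 -3.2e-03 -1.0e+00] F [-2.1  -2.05  4.73] T [-0.732  0.551  0.18 ] gap 0.559 gf 50.6 q [-0.188  0.464  1.638 -0.004  1.039 -1.096]
[-0.001 -0.    -0.001 -0.002  0.001  0.496]
```

Read in motion, the free-turning torque is about +0.16 to 0.18 N m. I'll go on in small increments.

carry_out([
  {"dp":[0,0,0],"yaw":0.08,"grip":-1},
  {"dp":[0,0,0],"yaw":0.16,"grip":-1},
  {"dp":[0,0,0],"yaw":0.24,"grip":-1},
])

```text
clock: 8.2
position: [0.5541, 0.0065, 0.2071]
tcp_rot: [0.412, 0.911, -0.002, 0.001]
wrist_force: [-3.4, -4.0, 7.0]
finger_gap: 0.561
grip_force: 50.6
```

```bash
python3 - <<'E'
from h import *
st()
E
```

```text
t 8.2 p [0.5541 0.0065 0.2071] yaw 0.7213 tilt [-1.0e-04 -3.7e-03 -1.0e+00] F [-3.4  -4.02  7.05] T [-0.803  0.678  0.204] gap 0.561 gf 50.6 q [-0.188  0.463  1.638 -0.004  1.04  -0.907]
```

carry_out([
  {"dp":[0,0,0],"yaw":0.06,"grip":-1},
  {"dp":[0,0,0],"yaw":0.12,"grip":-1},
])

```text
clock: 8.45
position: [0.5539, 0.0064, 0.2071]
tcp_rot: [0.454, 0.891, -0.002, 0.001]
wrist_force: [-3.1, -4.1, 6.0]
finger_gap: 0.561
grip_force: 50.6
```

```bash
python3 - <<'E'
from h import *
st()
E
```

```text
t 8.45 p [0.5539 0.0064 0.2071] yaw 0.6275 tilt [-6.0e-04 -3.8e-03 -1.0e+00] F [-3.07 -4.05  5.96] T [-0.794  0.772  0.169] gap 0.561 gf 50.6 q [-0.188  0.463  1.638 -0.004  1.04  -0.813]
```

carry_out([
  {"dp":[0,0,0],"yaw":0.05,"grip":-1},
  {"dp":[0,0,0],"yaw":0.1,"grip":-1},
  {"dp":[0,0,0],"yaw":0.15,"grip":-1},
])

```text
clock: 8.82
position: [0.5537, 0.0063, 0.2071]
tcp_rot: [0.506, 0.863, -0.002, 0.001]
wrist_force: [-3.0, -5.0, 6.5]
finger_gap: 0.559
grip_force: 50.7
```

```bash
python3 - <<'E'
from h import *
st()
E
```

```text
t 8.82 p [0.5537 0.0063 0.2071] yaw 0.51 tilt [-0.0011 -0.004  -1.    ] F [-2.99 -5.03  6.49] T [-0.899  0.833  0.154] gap 0.559 gf 50.7 q [-0.188  0.463  1.638 -0.005  1.04  -0.696]
```

carry_out([
  {"dp":[0,0,0],"yaw":0.05,"grip":-1},
  {"dp":[0,0,0],"yaw":0.1,"grip":-1},
  {"dp":[0,0,0],"yaw":0.15,"grip":-1},
])

```text
clock: 9.2
position: [0.5535, 0.0062, 0.2071]
tcp_rot: [0.556, 0.831, -0.002, 0.001]
wrist_force: [-3.9, -5.2, 6.7]
finger_gap: 0.563
grip_force: 50.7
```

```bash
python3 - <<'E'
from h import *
st()
E
```

```text
t 9.2 p [0.5535 0.0062 0.2071] yaw 0.3922 tilt [-0.0016 -0.0042 -1.    ] F [-3.89 -5.22  6.75] T [-0.847  0.934  0.212] gap 0.563 gf 50.7 q [-0.188  0.463  1.638 -0.005  1.041 -0.578]
```

carry_out([
  {"dp":[0,0,0],"yaw":0.05,"grip":-1},
  {"dp":[0,0,0],"yaw":0.1,"grip":-1},
  {"dp":[0,0,0],"yaw":0.15,"grip":-1},
])

```text
clock: 9.57
position: [0.5532, 0.0062, 0.2071]
tcp_rot: [0.604, 0.797, -0.002, 0.0]
wrist_force: [-3.8, -4.5, 8.2]
finger_gap: 0.563
grip_force: 50.8
```

```bash
python3 - <<'E'
from h import *
st()
E
```

```text
t 9.57 p [0.5532 0.0062 0.2071] yaw 0.2745 tilt [-0.0022 -0.0043 -1.    ] F [-3.84 -4.52  8.19] T [-0.912  0.984  0.144] gap 0.563 gf 50.8 q [-0.188  0.463  1.639 -0.005  1.041 -0.46 ]
```

carry_out([
  {"dp":[0,0,0],"yaw":0.05,"grip":-1},
  {"dp":[0,0,0],"yaw":0.1,"grip":-1},
  {"dp":[0,0,0],"yaw":0.15,"grip":-1},
])

```text
clock: 9.95
position: [0.553, 0.0061, 0.2071]
tcp_rot: [0.65, 0.76, -0.003, 0.0]
wrist_force: [-4.4, -5.2, 8.2]
finger_gap: 0.558
grip_force: 50.8
```

```bash
python3 - <<'E'
from h import *
st()
E
```

```text
t 9.95 p [0.553  0.0061 0.2071] yaw 0.1566 tilt [-0.0028 -0.0043 -1.    ] F [-4.36 -5.2   8.19] T [-0.871  1.078  0.154] gap 0.558 gf 50.8 q [-0.188  0.463  1.639 -0.006  1.042 -0.342]
```

carry_out([
  {"dp":[0,0,0],"yaw":0.05,"grip":-1},
  {"dp":[0,0,0],"yaw":0.1,"grip":-1},
  {"dp":[0,0,0],"yaw":0.15,"grip":-1},
])

```text
clock: 10.32
position: [0.5527, 0.0061, 0.2071]
tcp_rot: [0.693, 0.721, -0.003, 0.0]
wrist_force: [-5.9, -6.4, 8.3]
finger_gap: 0.557
grip_force: 50.8
```

```bash
python3 - <<'E'
from h import *
st()
E
```

```text
t 10.32 p [0.5527 0.0061 0.2071] yaw 0.0388 tilt [-0.0033 -0.0044 -1.    ] F [-5.91 -6.44  8.26] T [-0.896  1.188  0.204] gap 0.557 gf 50.8 q [-0.189  0.463  1.639 -0.006  1.042 -0.224]
```

carry_out([
  {"dp":[-0.001,-0.001,0],"yaw":0.05,"grip":-1},
  {"dp":[-0.002,-0.002,0],"yaw":0.1,"grip":-1},
  {"dp":[-0.003,-0.003,0],"yaw":0.15,"grip":-1},
])

```text
clock: 10.7
position: [0.5525, 0.006, 0.2071]
tcp_rot: [0.735, 0.678, -0.001, 0.0]
wrist_force: [-1.8, -0.1, 7.3]
finger_gap: 0.563
grip_force: 50.7
```

```bash
python3 - <<'E'
from h import *
st()
E
```

```text
t 10.7 p [0.5525 0.006  0.2071] yaw -0.0801 tilt [-4.0e-04 -1.1e-03 -1.0e+00] F [-1.76 -0.12  7.25] T [-0.019  0.686  0.126] gap 0.563 gf 50.7 q [-1.910e-01  4.610e-01  1.642e+00 -1.000e-03  1.039e+00 -1.100e-01]
```

carry_out([
  {"dp":[0,-0.001,0],"yaw":0.05,"grip":-1},
  {"dp":[0,-0.001,0],"yaw":0.1,"grip":-1},
  {"dp":[0,-0.001,0],"yaw":0.15,"grip":-1},
])

```text
clock: 11.08
position: [0.5522, 0.0061, 0.2071]
tcp_rot: [0.773, 0.634, -0.0, 0.0]
wrist_force: [-2.6, -0.7, 6.5]
finger_gap: 0.561
grip_force: 50.6
```

```bash
python3 - <<'E'
from h import *
st()
E
```

```text
t 11.07 p [0.5522 0.0061 0.2071] yaw -0.1976 tilt [-1.0e-04 -1.3e-03 -1.0e+00] F [-2.64 -0.73  6.48] T [-0.14   0.713  0.177] gap 0.561 gf 50.6 q [-1.910e-01  4.610e-01  1.643e+00 -1.000e-03  1.038e+00  8.000e-03]
```

carry_out([
  {"dp":[0,0,0],"yaw":0.05,"grip":-1},
  {"dp":[0,0,0],"yaw":0.1,"grip":-1},
  {"dp":[0,0,0],"yaw":0.15,"grip":-1},
])

```text
clock: 11.45
position: [0.5519, 0.0062, 0.2071]
tcp_rot: [0.809, 0.587, -0.001, 0.0]
wrist_force: [-2.9, -0.9, 8.1]
finger_gap: 0.562
grip_force: 50.6
```

```bash
python3 - <<'E'
from h import *
st()
E
```

```text
t 11.45 p [0.5519 0.0062 0.2071] yaw -0.3155 tilt [-6.0e-04 -1.1e-03 -1.0e+00] F [-2.91 -0.92  8.14] T [-0.059  0.796  0.182] gap 0.562 gf 50.6 q [-1.910e-01  4.610e-01  1.643e+00 -1.000e-03  1.038e+00  1.260e-01]
```

carry_out([
  {"dp":[0,0,0],"yaw":0.05,"grip":-1},
  {"dp":[0,0,0],"yaw":0.1,"grip":-1},
  {"dp":[0,0,0],"yaw":0.15,"grip":-1},
])

```text
clock: 11.82
position: [0.5517, 0.0063, 0.2071]
tcp_rot: [0.843, 0.539, -0.001, 0.0]
wrist_force: [-3.7, -0.7, 7.5]
finger_gap: 0.558
grip_force: 50.6
```

```bash
python3 - <<'E'
from h import *
st()
E
```

```text
t 11.82 p [0.5517 0.0063 0.2071] yaw -0.4333 tilt [-1.1e-03 -9.0e-04 -1.0e+00] F [-3.67 -0.74  7.48] T [0.032 0.816 0.153] gap 0.558 gf 50.6 q [-1.910e-01  4.610e-01  1.643e+00 -1.000e-03  1.039e+00  2.430e-01]
```

carry_out([
  {"dp":[0,0,0],"yaw":0.05,"grip":-1},
  {"dp":[0,0,0],"yaw":0.1,"grip":-1},
  {"dp":[0,0,0],"yaw":0.15,"grip":-1},
])

```text
clock: 12.2
position: [0.5515, 0.0064, 0.2071]
tcp_rot: [0.873, 0.488, -0.001, -0.0]
wrist_force: [-3.9, -1.4, 7.5]
finger_gap: 0.561
grip_force: 50.7
```

```bash
python3 - <<'E'
from h import *
st()
E
```

```text
t 12.2 p [0.5515 0.0064 0.2071] yaw -0.5512 tilt [-1.5e-03 -6.0e-04 -1.0e+00] F [-3.92 -1.41  7.51] T [0.113 0.847 0.203] gap 0.561 gf 50.7 q [-1.910e-01  4.610e-01  1.643e+00 -1.000e-03  1.039e+00  3.610e-01]
```

carry_out([
  {"dp":[0,0,0],"yaw":0.05,"grip":-1},
  {"dp":[0,0,0],"yaw":0.1,"grip":-1},
  {"dp":[0,0,0],"yaw":0.15,"grip":-1},
])

```text
clock: 12.58
position: [0.5513, 0.0066, 0.2071]
tcp_rot: [0.9, 0.436, -0.001, -0.0]
wrist_force: [-3.7, -0.3, 7.2]
finger_gap: 0.562
grip_force: 50.7
```

```bash
python3 - <<'E'
from h import *
st()
E
```

```text
t 12.57 p [0.5513 0.0066 0.2071] yaw -0.6691 tilt [-1.9e-03 -3.0e-04 -1.0e+00] F [-3.75 -0.27  7.2 ] T [0.184 0.89  0.166] gap 0.562 gf 50.7 q [-1.900e-01  4.610e-01  1.644e+00 -1.000e-03  1.039e+00  4.790e-01]
```

carry_out([
  {"dp":[0,0,0],"yaw":0.05,"grip":-1},
  {"dp":[0,0,0],"yaw":0.1,"grip":-1},
  {"dp":[0,0,0],"yaw":0.15,"grip":-1},
])

```text
clock: 12.95
position: [0.5511, 0.0067, 0.2071]
tcp_rot: [0.924, 0.382, -0.001, -0.0]
wrist_force: [-3.6, -1.3, 7.2]
finger_gap: 0.559
grip_force: 50.7
```

```bash
python3 - <<'E'
from h import *
st()
E
```

```text
t 12.95 p [0.5511 0.0067 0.2071] yaw -0.7869 tilt [-2.3e-03  1.0e-04 -1.0e+00] F [-3.64 -1.32  7.18] T [0.225 0.965 0.131] gap 0.559 gf 50.7 q [-0.19   0.461  1.644 -0.     1.04   0.597]
```

carry_out([
  {"dp":[0,0,0],"yaw":0.05,"grip":-1},
  {"dp":[0,0,0],"yaw":0.1,"grip":-1},
  {"dp":[0,0,0],"yaw":0.15,"grip":-1},
])

```text
clock: 13.32
position: [0.551, 0.0069, 0.2071]
tcp_rot: [0.945, 0.327, -0.001, -0.001]
wrist_force: [-4.9, -0.4, 8.8]
finger_gap: 0.56
grip_force: 50.8
```

```bash
python3 - <<'E'
from h import *
st()
E
```

```text
t 13.32 p [0.551  0.0069 0.2071] yaw -0.9048 tilt [-2.6e-03  4.0e-04 -1.0e+00] F [-4.89 -0.39  8.83] T [0.323 0.931 0.091] gap 0.56 gf 50.8 q [-0.19   0.46   1.644 -0.     1.04   0.715]
```

carry_out([
  {"dp":[0,0,0],"yaw":0.05,"grip":-1},
  {"dp":[0,0,0],"yaw":0.1,"grip":-1},
  {"dp":[0,0,0],"yaw":0.15,"grip":-1},
])

```text
clock: 13.7
position: [0.5508, 0.0072, 0.2071]
tcp_rot: [0.963, 0.271, -0.001, -0.001]
wrist_force: [-4.8, 0.6, 9.5]
finger_gap: 0.562
grip_force: 50.8
```

```bash
python3 - <<'E'
from h import *
st()
E
```

```text
t 13.7 p [0.5508 0.0072 0.2071] yaw -1.0225 tilt [-2.9e-03  9.0e-04 -1.0e+00] F [-4.8   0.62  9.5 ] T [0.438 0.99  0.217] gap 0.562 gf 50.8 q [-0.19   0.46   1.644  0.     1.04   0.832]
```

Noise is about 0.04 N m. I'll continue in smaller steps from 2.31 rad.

carry_out([
  {"dp":[0,0,0],"yaw":0.05,"grip":-1},
  {"dp":[0,0,0],"yaw":0.1,"grip":-1},
])

```text
clock: 13.95
position: [0.5507, 0.0074, 0.2071]
tcp_rot: [0.972, 0.233, -0.001, -0.001]
wrist_force: [-4.1, 1.1, 8.9]
finger_gap: 0.559
grip_force: 50.7
```

```bash
python3 - <<'E'
from h import *
st()
E
```

```text
t 13.95 p [0.5507 0.0074 0.2071] yaw -1.1007 tilt [-0.0032  0.0014 -1.    ] F [-4.08  1.05  8.91] T [0.679 1.033 0.425] gap 0.559 gf 50.7 q [-1.900e-01  4.600e-01  1.644e+00  1.000e-03  1.040e+00  9.100e-01]
```

Contact: 0.425, about 0.25 above free turning. I'll hold and reread.

carry_out([
  {"dp":[0,0,0],"yaw":0,"grip":-1},
])

```text
clock: 14.08
position: [0.5507, 0.0074, 0.2071]
tcp_rot: [0.972, 0.233, -0.001, -0.001]
wrist_force: [-5.0, 0.9, 9.2]
finger_gap: 0.557
grip_force: 50.9
```

```bash
python3 - <<'E'
from h import *
st()
E
```

```text
t 14.07 p [0.5507 0.0074 0.2071] yaw -1.1003 tilt [-0.0032  0.0014 -1.    ] F [-5.01  0.89  9.24] T [0.599 1.049 0.164] gap 0.557 gf 50.9 q [-1.900e-01  4.600e-01  1.644e+00  1.000e-03  1.040e+00  9.100e-01]
```

Static and moving readings both give about 0.26 to 0.3 N m above free, inside the hand-tight band. Release and rise.

carry_out([
  {"dp":[0,0,0],"yaw":0,"grip":0.4},
  {"dp":[0,0,0],"yaw":0,"grip":1},
  {"dp":[0,0,0],"yaw":0,"grip":1},
  {"dp":[0,0,0],"yaw":0,"grip":1},
  {"dp":[0,0,0],"yaw":0,"grip":1},
])

```text
clock: 14.7
position: [0.5525, 0.0065, 0.2055]
tcp_rot: [0.972, 0.233, -0.0, -0.0]
wrist_force: [0.1, -0.2, 1.7]
finger_gap: 1.0
grip_force: 0.0
```

```bash
python3 - <<'E'
from h import *
st(); go(.5548,.0098,.37)
E
```

```text
t 14.7 p [0.5525 0.0065 0.2055] yaw -1.1006 tilt [-1.e-04 -0.e+00 -1.e+00] F [ 0.07 -0.21  1.68] T [0.022 0.018 0.012] gap 1.0 gf 0.0 q [-0.19   0.464  1.644 -0.     1.035  0.91 ]
dp [ 0.007  -0.0038 -0.329 ] m [ 0.0035 -0.0019 -0.1645]
```

carry_out([
  {"dp":[0.003,-0.002,-0.06],"yaw":0,"grip":1},
  {"dp":[0.005,-0.003,-0.15],"yaw":0,"grip":1},
  {"dp":[0.005,-0.003,-0.26],"yaw":0,"grip":1},
  {"dp":[0.005,-0.003,-0.34],"yaw":0,"grip":1},
  {"dp":[0.005,-0.003,-0.34],"yaw":0,"grip":1},
])

```text
clock: 15.32
position: [0.5559, 0.0088, 0.3796]
tcp_rot: [0.972, 0.233, 0.004, 0.002]
wrist_force: [0.3, 0.1, 0.1]
finger_gap: 1.0
grip_force: 0.0
```

```bash
python3 - <<'E'
from h import *
st(); go(.447,.29,.33,.308)
E
```

```text
t 15.32 p [0.5559 0.0088 0.3796] yaw -1.1005 tilt [ 0.0087 -0.0016 -1.    ] F [0.34 0.12 0.12] T [ 0.022 -0.048 -0.02 ] gap 1.0 gf 0.0 q [-0.185  0.289  1.406 -0.     1.438  0.915]
dp [ 0.0601 -0.6006  0.0964] m [ 0.03   -0.3003  0.0482]
yaw -1.7933 rad -1.4084916851452391 j6 0.9152140317819328
```

carry_out([
  {"dp":[0.01,-0.08,0],"yaw":-0.2,"grip":1},
  {"dp":[0.02,-0.17,0],"yaw":-0.4,"grip":1},
  {"dp":[0.03,-0.26,0],"yaw":-0.6,"grip":1},
  {"dp":[0.04,-0.35,0],"yaw":-0.8,"grip":1},
  {"dp":[0.05,-0.44,0],"yaw":-1.0,"grip":1},
])

```text
clock: 15.95
position: [0.4753, 0.2175, 0.374]
tcp_rot: [0.808, 0.589, -0.001, -0.001]
wrist_force: [1.7, -0.3, -0.1]
finger_gap: 1.001
grip_force: 0.0
```

```bash
python3 - <<'E'
from h import *
st(); go(.447,.29,.33,.308)
E
```

```text
t 15.95 p [0.4753 0.2175 0.374 ] yaw -0.3103 tilt [-2.9e-03 -6.0e-04 -1.0e+00] F [ 1.65 -0.33 -0.07] T [0.01  0.005 0.05 ] gap 1.001 gf 0.0 q [0.215 0.245 1.483 0.    1.416 0.526]
dp [ 0.1209 -0.0979  0.0881] m [ 0.0604 -0.0489  0.044 ]
yaw -0.7873 rad -0.6183202177898939 j6 0.5255408405823835
```

carry_out([
  {"dp":[0.03,-0.03,0.02],"yaw":-0.2,"grip":1},
  {"dp":[0.06,-0.05,0.04],"yaw":-0.4,"grip":1},
  {"dp":[0.09,-0.08,0.06],"yaw":-0.6,"grip":1},
  {"dp":[0.12,-0.1,0.088],"yaw":-0.787,"grip":1},
  {"dp":[0.12,-0.1,0.088],"yaw":-0.787,"grip":1},
])

```text
clock: 16.58
position: [0.4459, 0.2892, 0.3292]
tcp_rot: [0.592, 0.806, -0.002, -0.001]
wrist_force: [-0.6, 0.7, -0.1]
finger_gap: 1.0
grip_force: 0.0
```

carry_out([
  {"dp":[0,0,0],"yaw":0,"grip":1},
  {"dp":[0,0,0],"yaw":0,"grip":1},
])

```text
clock: 16.82
position: [0.4482, 0.2884, 0.3319]
tcp_rot: [0.593, 0.805, 0.0, 0.0]
wrist_force: [0.1, 0.5, -0.5]
finger_gap: 0.998
grip_force: 0.0
```

```bash
python3 - <<'E'
from h import *
st(); c=calibration("wrist"); np.save("w6c.npy",c,allow_pickle=True)
im=read_camera("wrist")[:,:,::-1].copy(); cv2.imwrite("pics/w6.png",im)
x,y,a=.447,.310,.308
for z,r in((0,.048),(.07,.048)): cv2.polylines(im,[wproj(c,ring(x,y,z,r)).round().astype(int)],True,(0,255,0),1)
B=np.array([[x+np.cos(a)*u-np.sin(a)*v,y+np.sin(a)*u+np.cos(a)*v,.108] for u,v in((-.008,-.022),(.008,-.022),(.008,.022),(-.008,.022))])
cv2.polylines(im,[wproj(c,B).round().astype(int)],True,(0,255,0),1); cv2.imwrite("pics/w6o.png",im)
E
```

```text
t 16.82 p [0.4482 0.2884 0.3319] yaw 0.3008 tilt [ 7.e-04 -0.e+00 -1.e+00] F [ 0.08  0.51 -0.54] T [ 0.044 -0.01   0.032] gap 0.998 gf 0.0 q [ 0.362  0.294  1.53  -0.     1.317  0.061]
```

View pics/w6o.png

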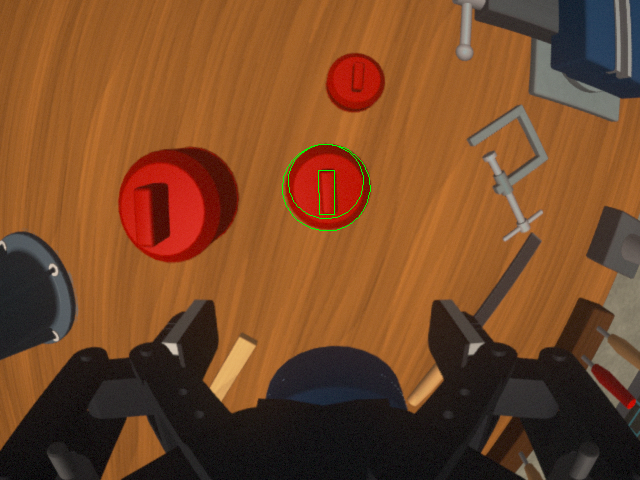

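The overlay sits on the cap (327,187), with its grip bar at (327,192). I'll refine with the mask edges.

```bash
python3 - <<'E'
from h import *
from scipy.optimize import minimize
c=np.load("w6c.npy",allow_pickle=True).item(); im=cv2.imread("pics/w6.png")
hsv=cv2.cvtColor(im,cv2.COLOR_BGR2HSV); m=(((hsv[:,:,0]<6)|(hsv[:,:,0]>172))&(hsv[:,:,1]>130))
X0,Y0,W,H=265,125,125,125; mr=m[Y0:Y0+H,X0:X0+W].astype(float); mr=cv2.medianBlur(mr.astype(np.uint8),5).astype(float); ys,xs=np.nonzero(mr); print(xs.min()+X0,xs.max()+X0,ys.min()+Y0,ys.max()+Y0,mr.sum())
def model(x,y,up=6):
    z=np.zeros((H*up,W*up),np.uint8); P=wproj(c,np.r_[ring(x,y,0,.048),ring(x,y,.072,.048)])
    cv2.fillConvexPoly(z,((cv2.convexHull(P.astype(np.float32))-[X0,Y0]+.5)*up).round().astype(np.int32),1)
    return cv2.resize(z.astype(np.float32),(W,H),interpolation=cv2.INTER_AREA)
s=minimize(lambda p:np.abs(model(*p)-mr).sum(),[.447,.310],method="Nelder-Mead",options=dict(initial_simplex=[[.447,.31],[.453,.31],[.447,.316]],xatol=1e-4)); print("cap",s.x,s.fun,model(*s.x).sum())
g=cv2.GaussianBlur(im[:,:,2],(3,3),0)
for row in(180,188,196,204): print(row,g[row,308:348:1].tolist())
print(wproj(c,[[*s.x,.108]]))
print([wproj(c,[[s.x[0]+d*np.cos(.3),s.x[1]+d*np.sin(.3),.108]]).round(1) for d in(-.008,.008)])
for col in(322,327,332): print(col,g[160:232:2,col].tolist())
E
```

```text
286 369 144 228 5485.0
cap [0.4490625 0.311125 ] 533.5833344999701 6018.3057
180 [198, 197, 197, 197, 197, 196, 195, 195, 195, 195, 193, 181, 167, 175, 192, 201, 201, 199, 198, 197, 196, 195, 193, 190, 185, 171, 152, 145, 159, 181, 190, 191, 191, 190, 190, 190, 190, 190, 190, 189]
188 [199, 199, 200, 199, 199, 198, 198, 197, 197, 196, 193, 182, 169, 173, 188, 200, 204, 203, 201, 199, 198, 196, 192, 189, 185, 176, 159, 145, 155, 179, 191, 192, 192, 192, 191, 191, 191, 190, 190, 190]
196 [200, 200, 199, 198, 198, 198, 199, 198, 197, 197, 197, 196, 187, 176, 181, 196, 204, 205, 203, 201, 200, 196, 193, 190, 186, 179, 166, 151, 148, 164, 183, 191, 192, 192, 191, 192, 192, 191, 190, 190]
204 [199, 200, 200, 199, 199, 199, 198, 198, 198, 198, 198, 196, 186, 174, 176, 190, 201, 205, 205, 202, 199, 196, 192, 188, 184, 179, 169, 155, 145, 156, 179, 190, 191, 192, 192, 191, 191, 191, 191, 191]
[[328.69673286 191.63307765]]
[array([[320.6, 191.6]]), array([[336.8, 191.7]])]
322 [194, 194, 195, 194, 169, 112, 149, 191, 195, 195, 192, 191, 190, 190, 188, 187, 185, 182, 181, 177, 175, 173, 176, 174, 172, 175, 180, 189, 197, 197, 195, 180, 161, 157, 160, 172]
327 [192, 192, 193, 192, 152, 108, 155, 192, 196, 198, 197, 197, 199, 199, 199, 201, 200, 201, 201, 202, 203, 201, 202, 202, 201, 202, 188, 172, 195, 195, 195, 187, 161, 155, 158, 162]
332 [190, 190, 191, 191, 153, 114, 156, 181, 183, 184, 185, 185, 185, 187, 185, 185, 186, 186, 186, 187, 185, 185, 184, 185, 186, 185, 179, 182, 193, 193, 193, 180, 158, 153, 155, 159]
```

```bash
python3 - <<'E'
from h import *
st(); go(.4482,.3107,.085,.34)
E
```

```text
t 16.88 p [0.4482 0.2885 0.3321] yaw 0.301 tilt [ 9.e-04  2.e-04 -1.e+00] F [ 0.25 -0.05 -0.29] T [-0.015 -0.025  0.043] gap 1.001 gf 0.0 q [ 0.362  0.294  1.53  -0.     1.317  0.061]
dp [0.0425 0.0127 0.4941] m [0.0213 0.0063 0.2471]
yaw -0.0497 rad -0.0389970948978513 j6 0.06122149363366695
```

carry_out([
  {"dp":[0.025,0.007,0.08],"yaw":-0.05,"grip":1},
  {"dp":[0.042,0.013,0.18],"yaw":-0.05,"grip":1},
  {"dp":[0.042,0.013,0.28],"yaw":-0.05,"grip":1},
  {"dp":[0.042,0.013,0.36],"yaw":-0.05,"grip":1},
  {"dp":[0.042,0.013,0.36],"yaw":-0.05,"grip":1},
])

```text
clock: 17.5
position: [0.446, 0.3097, 0.1493]
tcp_rot: [0.577, 0.817, -0.003, -0.002]
wrist_force: [0.3, 0.3, -0.3]
finger_gap: 0.999
grip_force: 0.0
```

```bash
python3 - <<'E'
from h import *
st(); go(.4482,.3107,.085,.34)
E
```

```text
t 17.5 p [0.446  0.3097 0.1493] yaw 0.3409 tilt [-0.0063 -0.0027 -1.    ] F [ 0.25  0.28 -0.31] T [-0.026  0.032 -0.019] gap 0.999 gf 0.0 q [ 0.401  0.535  1.713 -0.     0.9    0.06 ]
dp [0.0004 0.0057 0.1285] m [0.0002 0.0029 0.0642]
yaw 0.0012 rad 0.0009423649537734224 j6 0.06029543969810969
```

carry_out([
  {"dp":[0,0,0.04],"yaw":0,"grip":1},
  {"dp":[0,0,0.08],"yaw":0,"grip":1},
  {"dp":[0,0,0.11],"yaw":0,"grip":1},
  {"dp":[0,0,0.13],"yaw":0,"grip":1},
  {"dp":[0,0,0.13],"yaw":0,"grip":1},
])

```text
clock: 18.12
position: [0.4477, 0.311, 0.0866]
tcp_rot: [0.576, 0.817, -0.0, -0.0]
wrist_force: [0.3, 0.9, 0.2]
finger_gap: 1.002
grip_force: 0.0
```

carry_out([
  {"dp":[0,0,0],"yaw":0,"grip":0.4},
  {"dp":[0,0,0],"yaw":0,"grip":0},
  {"dp":[0,0,0],"yaw":0,"grip":-0.3},
  {"dp":[0,0,0],"yaw":0,"grip":-0.5},
], grip_force=40)

```text
clock: 18.62
position: [0.4477, 0.3111, 0.0868]
tcp_rot: [0.576, 0.817, 0.0, 0.0]
wrist_force: [-0.2, -0.5, -1.0]
finger_gap: 0.248
grip_force: 0.0
```

```bash
python3 - <<'E'
from h import *
st(); go(.4482,.3107,.085,.34)
E
```

```text
t 18.62 p [0.4477 0.3111 0.0868] yaw 0.3422 tilt [ 3.e-04  1.e-04 -1.e+00] F [-0.22 -0.51 -0.97] T [ 0.008 -0.008 -0.041] gap 0.248 gf 0.0 q [ 0.402  0.636  1.753 -0.     0.752  0.06 ]
dp [-0.001   0.0007  0.0036] m [-0.0005  0.0003  0.0018]
yaw 0.0028 rad 0.002202401645171159 j6 0.05998946110988343
```

carry_out([
  {"dp":[0,0,0],"yaw":0,"grip":-0.7},
  {"dp":[0,0,0],"yaw":0,"grip":-1},
  {"dp":[0,0,0],"yaw":0,"grip":-1},
], grip_force=40)

```text
clock: 19.0
position: [0.4476, 0.311, 0.0868]
tcp_rot: [0.576, 0.817, 0.0, -0.0]
wrist_force: [0.2, 0.4, 1.9]
finger_gap: 0.179
grip_force: 43.1
```

```bash
python3 - <<'E'
from h import *
st()
E
```

```text
t 19.0 p [0.4476 0.311  0.0868] yaw 0.3422 tilt [ 0.  0. -1.] F [0.23 0.37 1.88] T [-0.023  0.061 -0.029] gap 0.179 gf 43.1 q [0.402 0.636 1.753 0.    0.752 0.06 ]
```

Gripped: a 15 mm gap at 43 N, matching the 16 mm bar. Rotating the wheel also put its axis at about (0.553, 0.0084) in the robot's own frame. Lifting now.

carry_out([
  {"dp":[0,0,-0.04],"yaw":0,"grip":-1},
  {"dp":[0,0,-0.11],"yaw":0,"grip":-1},
  {"dp":[0,0,-0.19],"yaw":0,"grip":-1},
  {"dp":[0,0,-0.27],"yaw":0,"grip":-1},
  {"dp":[0,0,-0.35],"yaw":0,"grip":-1},
])

```text
clock: 19.62
position: [0.4471, 0.3107, 0.2623]
tcp_rot: [0.576, 0.817, -0.001, -0.0]
wrist_force: [0.1, 0.1, -2.5]
finger_gap: 0.182
grip_force: 42.7
```

carry_out([
  {"dp":[0,0,-0.08],"yaw":0,"grip":-1},
  {"dp":[0,0,-0.16],"yaw":0,"grip":-1},
  {"dp":[0,0,-0.24],"yaw":0,"grip":-1},
  {"dp":[0,0,-0.28],"yaw":0,"grip":-1},
  {"dp":[0,0,-0.28],"yaw":0,"grip":-1},
])

```text
clock: 20.25
position: [0.4481, 0.3112, 0.4028]
tcp_rot: [0.576, 0.817, 0.001, 0.001]
wrist_force: [0.2, 0.2, -1.0]
finger_gap: 0.177
grip_force: 42.8
```

```bash
python3 - <<'E'
from h import *
st(); go(.553,.0084,.40)
E
```

```text
t 20.25 p [0.4481 0.3112 0.4028] yaw 0.3422 tilt [ 0.0029  0.0013 -1.    ] F [ 0.2   0.2  -1.02] T [-0.001  0.001  0.01 ] gap 0.177 gf 42.8 q [0.402 0.26  1.386 0.    1.492 0.06 ]
dp [-0.6409 -0.0056  0.0054] m [-0.3205 -0.0028  0.0027]
```

carry_out([
  {"dp":[-0.05,0,0],"yaw":0,"grip":-1},
  {"dp":[-0.14,0,0],"yaw":0,"grip":-1},
  {"dp":[-0.24,0,0],"yaw":0,"grip":-1},
  {"dp":[-0.34,-0.003,0],"yaw":0,"grip":-1},
  {"dp":[-0.43,-0.005,0],"yaw":0,"grip":-1},
])

```text
clock: 20.88
position: [0.5168, 0.106, 0.3993]
tcp_rot: [0.577, 0.817, -0.001, -0.002]
wrist_force: [1.0, 0.2, -0.8]
finger_gap: 0.177
grip_force: 42.7
```

carry_out([
  {"dp":[-0.08,0,0],"yaw":0,"grip":-1},
  {"dp":[-0.15,0,0],"yaw":0,"grip":-1},
  {"dp":[-0.2,0,0],"yaw":0,"grip":-1},
  {"dp":[-0.21,0,0],"yaw":0,"grip":-1},
  {"dp":[-0.21,0,0],"yaw":0,"grip":-1},
])

```text
clock: 21.5
position: [0.5519, 0.0092, 0.4003]
tcp_rot: [0.577, 0.817, -0.0, -0.001]
wrist_force: [-0.6, 0.2, -1.5]
finger_gap: 0.177
grip_force: 42.7
```

carry_out([
  {"dp":[0,0,0],"yaw":0,"grip":-1},
  {"dp":[0,0,0],"yaw":0,"grip":-1},
  {"dp":[0,0,0],"yaw":0,"grip":-1},
])

```text
clock: 21.88
position: [0.5525, 0.0093, 0.4018]
tcp_rot: [0.576, 0.817, 0.0, 0.0]
wrist_force: [-0.2, 0.2, -2.1]
finger_gap: 0.173
grip_force: 42.7
```

```bash
python3 - <<'E'
from h import *
st(); go(.553,.0084,.30)
E
```

```text
t 21.88 p [0.5525 0.0093 0.4018] yaw 0.3431 tilt [ 3.e-04  0.e+00 -1.e+00] F [-0.17  0.2  -2.06] T [ 0.002 -0.006  0.023] gap 0.173 gf 42.7 q [-0.185  0.273  1.37   0.     1.498 -0.529]
dp [-0.0021  0.0003  0.2036] m [-1.100e-03  1.000e-04  1.018e-01]
```

carry_out([
  {"dp":[-0.002,0,0.04],"yaw":0,"grip":-1},
  {"dp":[-0.002,0,0.1],"yaw":0,"grip":-1},
  {"dp":[-0.002,0,0.16],"yaw":0,"grip":-1},
  {"dp":[-0.002,0,0.21],"yaw":0,"grip":-1},
  {"dp":[-0.002,0,0.24],"yaw":0,"grip":-1},
])

```text
clock: 22.5
position: [0.5525, 0.0081, 0.2805]
tcp_rot: [0.576, 0.817, -0.0, -0.001]
wrist_force: [0.2, 0.8, -1.9]
finger_gap: 0.178
grip_force: 42.7
```

carry_out([
  {"dp":[0,0,0.01],"yaw":0,"grip":-1},
  {"dp":[0,0,0.01],"yaw":0,"grip":-1},
  {"dp":[0,0,0.01],"yaw":0,"grip":-1},
])

```text
clock: 22.88
position: [0.5537, 0.0077, 0.2777]
tcp_rot: [0.576, 0.817, 0.0, 0.001]
wrist_force: [-0.3, 1.3, -0.5]
finger_gap: 0.176
grip_force: 42.7
```

```bash
python3 - <<'E'
from h import *
st(); go(.553,.0084,.255)
E
```

```text
t 22.88 p [0.5537 0.0077 0.2777] yaw 0.3422 tilt [ 2.3e-03 -4.0e-04 -1.0e+00] F [-0.27  1.31 -0.48] T [-0.024 -0.015 -0.029] gap 0.176 gf 42.7 q [-0.188  0.378  1.559  0.     1.203 -0.53 ]
dp [ 0.0019 -0.0009  0.0453] m [ 0.001  -0.0005  0.0227]
```

carry_out([
  {"dp":[0.001,0,0.006],"yaw":0,"grip":-1},
  {"dp":[0.001,0,0.013],"yaw":0,"grip":-1},
  {"dp":[0.001,0,0.02],"yaw":0,"grip":-1},
  {"dp":[0.001,0,0.026],"yaw":0,"grip":-1},
  {"dp":[0.001,0,0.03],"yaw":0,"grip":-1},
])

```text
clock: 23.5
position: [0.5527, 0.0083, 0.2613]
tcp_rot: [0.576, 0.817, -0.0, -0.0]
wrist_force: [0.3, -0.8, -2.1]
finger_gap: 0.174
grip_force: 42.8
```

```bash
python3 - <<'E'
from h import *
st()
E
```

```text
t 23.5 p [0.5527 0.0083 0.2613] yaw 0.3421 tilt [-5.e-04  2.e-04 -1.e+00] F [ 0.27 -0.77 -2.15] T [ 0.088  0.025 -0.002] gap 0.174 gf 42.8 q [-0.187  0.395  1.58   0.     1.167 -0.529]
```

No contact force with the rim already about 5 mm below the neck ring's top, so it is centred. Last few millimetres.

carry_out([
  {"dp":[0,0,0.003],"yaw":0,"grip":-1},
  {"dp":[0,0,0.006],"yaw":0,"grip":-1},
  {"dp":[0,0,0.009],"yaw":0,"grip":-1},
  {"dp":[0,0,0.012],"yaw":0,"grip":-1},
  {"dp":[0,0,0.012],"yaw":0,"grip":-1},
])

```text
clock: 24.12
position: [0.5527, 0.0083, 0.2554]
tcp_rot: [0.576, 0.817, -0.0, -0.0]
wrist_force: [-0.1, 0.7, -2.0]
finger_gap: 0.176
grip_force: 42.8
```

```bash
python3 - <<'E'
from h import *
st()
E
```

```text
t 24.12 p [0.5527 0.0083 0.2554] yaw 0.3421 tilt [-3.e-04  2.e-04 -1.e+00] F [-0.13  0.68 -1.97] T [0.129 0.    0.012] gap 0.176 gf 42.8 q [-0.187  0.402  1.587  0.     1.152 -0.529]
```

carry_out([
  {"dp":[0,0,0.002],"yaw":0,"grip":-1},
  {"dp":[0,0,0.003],"yaw":0,"grip":-1},
  {"dp":[0,0,0.004],"yaw":0,"grip":-1},
  {"dp":[0,0,0.004],"yaw":0,"grip":-1},
])

```text
clock: 24.62
position: [0.5527, 0.0084, 0.2547]
tcp_rot: [0.576, 0.817, 0.0, 0.0]
wrist_force: [-3.2, 1.5, 5.8]
finger_gap: 0.178
grip_force: 43.8
```

```bash
python3 - <<'E'
from h import *
st()
E
```

```text
t 24.62 p [0.5527 0.0084 0.2547] yaw 0.3423 tilt [ 5.e-04 -0.e+00 -1.e+00] F [-3.16  1.45  5.81] T [ 0.215  0.482 -0.022] gap 0.178 gf 43.8 q [-0.187  0.403  1.589  0.     1.15  -0.529]
```

Seated: contact of about 8 N at TCP 0.2547, against 0.2548 predicted. Release and rise.

carry_out([
  {"dp":[0,0,0],"yaw":0,"grip":-0.5},
  {"dp":[0,0,0],"yaw":0,"grip":-0.2},
  {"dp":[0,0,0],"yaw":0,"grip":0.2},
  {"dp":[0,0,0],"yaw":0,"grip":0.4},
  {"dp":[0,0,0],"yaw":0,"grip":0.4},
])

```text
clock: 25.25
position: [0.5529, 0.0082, 0.2535]
tcp_rot: [0.576, 0.817, -0.0, 0.0]
wrist_force: [-0.4, 0.2, -0.4]
finger_gap: 0.7
grip_force: 0.0
```

carry_out([
  {"dp":[0,0,-0.04],"yaw":0,"grip":0.4},
  {"dp":[0,0,-0.12],"yaw":0,"grip":0.4},
  {"dp":[0,0,-0.22],"yaw":0,"grip":0.4},
  {"dp":[0,0,-0.32],"yaw":0,"grip":0.4},
  {"dp":[0,0,-0.32],"yaw":0,"grip":0.4},
])

```text
clock: 25.88
position: [0.555, 0.0079, 0.4187]
tcp_rot: [0.576, 0.817, 0.002, 0.005]
wrist_force: [-0.9, -0.2, 0.0]
finger_gap: 0.7
grip_force: 0.0
```

```bash
python3 - <<'E'
from h import *
st()
cs=calibration("scene"); im=read_camera("scene")[:,:,::-1]
hsv=cv2.cvtColor(np.ascontiguousarray(im),cv2.COLOR_BGR2HSV); m=(((hsv[:,:,0]<6)|(hsv[:,:,0]>172))&(hsv[:,:,1]>130)).astype(np.uint8)
n,l,s,ce=cv2.connectedComponentsWithStats(m)
print([(s[i].tolist()) for i in range(1,n) if s[i,4]>80])
p=proj(cs,ring(.5537,.009,.168+.076,.048)); print("top ring pred",p.min(0).round(),p.max(0).round())
E
```

```text
t 25.88 p [0.555  0.0079 0.4187] yaw 0.3423 tilt [ 0.0108 -0.0021 -0.9999] F [-0.87 -0.17  0.03] T [ 0.009 -0.049  0.074] gap 0.7 gf 0.0 q [-0.187  0.263  1.341 -0.     1.527 -0.529]
[[358, 163, 49, 55, 2088], [267, 214, 44, 40, 1419], [444, 232, 28, 29, 610], [121, 289, 21, 22, 359], [281, 403, 11, 23, 201], [200, 404, 13, 18, 162], [362, 408, 13, 22, 193]]
top ring pred [267. 211.] [311. 248.]
```

The cap sits where predicted (columns 267 to 311) and the gripper is clear.

```bash
python3 -c "
from cell import *
print(order.close_job())"
```

```text
the job is handed in; nothing more can be done
None
```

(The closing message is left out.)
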